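Seat the steel bar in the welding jig and snap its toggle clamp shut

TASK

With a fingertip, push the loose steel bar along the blue welding jig until it is fully home against the yellow end stop. Then push the clamp's red handle down past its dead point until it snaps flat into lock, with the rubber foot pressing on the bar, and let go. Only push: do not lift the bar, do not push the clamp's dark arm, and leave the other things on the bench where they are.

Things in the scene. Friction and masses are not known exactly. Their poses are not given: they have to be found in the camera images.
- jig: Welding jig fixed to the bench: blue plate 150 x 235 x 10 mm (jig x -55 to +95, y -155 to +80), z up, origin on its underside. A channel for the bar runs along jig y, centred on jig x = +45: two aluminium guides 43 mm apart, 12.5 mm thick, 12 mm tall above the plate, from y = -30 to +50. The plate behind the bar (towards -y) is clear.
- bar_end (a point): Centre of the bar's end face farthest from the stop: the face to push on, towards jig +y. Bare steel bar, 40 wide x 110 long (jig y) x 20 mm thick, about 0.6 kg, flat on the plate with 1.5 mm play to each guide; y axis along it towards the stop. Starts 15 to 45 mm short of the stop; fully home this point is at jig x = +45, y = -60, z = +20 mm.
- handle (a joint): Angle of the red handle, rad: 0 fully open (0.87 rad above level), 0.87 locked (level, pointing to jig -x). It starts open (about 0.02). A spring strut resists up to about 0.6 N m near 0.4 (8 N at the grip point), then less and less up to its dead point at about 0.65. Past that it snaps by itself to 0.87 and stays; let go sooner, it springs back.
- handle_grip (a point): Middle of the upper face of the handle's red grip, 75 mm from the pivot axis. Grip 70 mm long (38 to 108 mm from the pivot), 22 mm wide, 16 mm thick; it swings in the upright plane jig y = +20 about the pivot at jig x = -10, z = +48 mm. Locked, this point is at jig x = -85, z = +56 mm. Push the upper face down.
- clamp_arm: Dark steel arm of the clamp on the same pivot (origin there: jig x = -10, y = +20, z = +48 mm), 60 mm long, 14 wide, driven by the handle: it stands 1.26 rad above level, to about 115 mm over the bench, with the handle open, and lies level along jig +x over the bar when locked. Not to be pushed.
- spindle: Rubber-footed sprung spindle at the arm's end, foot 18 mm in diameter, origin 55 mm from the pivot. When locked it comes down at jig x = +45, y = +20 mm and presses on the bar's top with about 3 N if the bar is home.
- stop (a point): Middle of the yellow end stop's face (jig x = +45, y = +50, z = +25 mm); the block is 68 mm wide, 16 mm deep, its top 40 mm above the bench.
- pivot (a point): The clamp's pivot, in a tower of two steel cheeks 30 mm long (jig x), 30 mm apart over all, 60 mm tall, centred here at jig x = -10, y = +20; the point is 48 mm above the bench. Handle and arm turn about jig y here.
- magnet: Bystander: flat red L-shaped welding magnet, 90 x 120 x 18 mm, beyond the jig; origin under its middle.
- offcut: Bystander: copper offcut 50 x 40 x 20 mm beside the jig's stop end; origin under its middle.
- nut: Bystander: square brass nut 32 x 32 x 16 mm near the jig; origin under its middle.
- hammer: Bystander: hammer 280 mm long lying on the bench on the robot's right; origin under it.
- brush: Bystander: brush 240 mm long lying on the robot's left; origin under it.
- can: Bystander: green spray can, 66 mm across, 190 mm tall, standing far left or far right; origin under its middle.
- tin: Bystander: grey open tin 120 x 120 x 45 mm with bolts, far right or far left; origin under its middle.
- bar: The loose bar itself (see bar_end); origin at the middle of its underside, axes as bar_end.
There are look-alikes about, which are no part of the job. Leave any brown or green look-alike of the bar alone.

How it is judged:
On the way, in this order (a step that is already met when the one before it is completed fails the run):
1. the bar is fully home against the stop, with the clamp not yet locked (y of bar_end in the frame of jig between -0.0635 and -0.057 m and x of bar_end in the frame of jig between 0.041 and 0.049 m and z of bar_end in the frame of jig below 0.0235 m and angle between the y axis of bar_end and the y axis of jig, either way round below 0.06 rad and value of joint handle below 0.6 rad), for 0.2 s.
2. the red handle has snapped into lock with the bar home (value of joint handle above 0.84 rad and y of bar_end in the frame of jig between -0.0635 and -0.057 m and x of bar_end in the frame of jig between 0.041 and 0.049 m and z of bar_end in the frame of jig below 0.0235 m and angle between the y axis of bar_end and the y axis of jig, either way round below 0.06 rad), for 0.2 s.
At the end, for the whole second after the job is handed in: The bar lies flat within 3.5 mm of home against the stop (4 mm across, 0.06 rad), the handle is locked (joint above 0.84), the foot presses on the bar with over 1.5 N, bar and handle are at rest, and no bystander is more than 30 mm from its start (all of step 2 and contact force between spindle and bar above 1.5 N and linear speed of bar below 0.02 m/s and velocity of joint handle below 0.1 rad/s and distance of each of magnet, offcut, nut, hammer, brush, can, tin from where it was at the start of the episode below 0.03 m); the robot touches nothing.
It fails at once if the bar is lifted more than 8 mm off the plate or tipped (z of bar_end in the frame of jig above 0.028 m or angle between bar_end's own z axis and vertical above 0.2 rad).
It fails at once if the clamp's dark arm is pushed by the fingers instead of the handle (contact force between the fingers and clamp_arm above 5 N).
It fails at once if a bystander is moved more than 30 mm or lifted (distance of any of magnet, offcut, nut, hammer, brush, can, tin from where it was at the start of the episode above 0.03 m).
It also fails if it takes over 48 s, if anything falls off the work surface, if the arm or the gripper's body presses on something with over 40 N, if the wrist force passes 120 N, or if a joint passes its speed limit or range.

ROBOT

A 7-joint arm with a two-finger parallel gripper is mounted at the origin on the work surface. World frame = base frame: x ahead of the robot, y to its left, z up, the work surface at z = 0. Lengths are in m, angles in rad, forces in N, time in s.
With the tool pointing down it reaches from about 0.4 to 0.85 m from the base axis. Payload 4.5 kg.
Tool frame: the origin (TCP) lies at the very end of the fingers, on their centre line; the grasp point (between the pads) lies grip_depth behind it (grip_depth is the distance from the TCP to the grasp point, in m); z points along the fingers, y is the line along which they close (so a half turn about z gives the same grasp; the last joint's range is limited). The gripper opens to 85 mm and grips with 20 to 120 N. Pads are 22 mm wide; open, the fingers measure 114 mm over their backs; the gripper's body (76 mm by 85 mm) begins 54 mm behind the grasp point. The pads swing forward as they close: fully open they stand 13 mm farther back than shut.
Start: joints at [1.338, 0.689, -0.195, 1.565, 0.157, 0.902, -0.215], TCP at [0.165, -0.603, 0.231] pointing down, gripper open.
Joint ranges: [-3.01, 3.01], [-0.46, 2.08], [-1.47, 1.51], [0.13, 2.56], [-1, 4.14], [0.04, 2.09], [-2.66, 2.66]. Speed limits (rad/s): [2.57, 2.57, 3.14, 3.14, 3.14, 3.14, 3.14].

INTERFACE

Orientations are given as a 3x3 rotation matrix whose columns are the frame's x, y, z axes.
In Python, from bench import * gives the robot as it stands.
- The arm moves only by the tool step_arm, never from a script. Its argument "commands" is a list of rows, each a list of 7 numbers: the shift along the tool's x, y, z in mm, then the turn, a rotation vector about the tool's x, y, z in degrees, then the closure, from 0 (fully open) to 1 (shut). A call has 1 to 12 rows; each row shifts and turns the commanded pose from where the row before left it, along the tool's axes as they then stand; what a row does not reach is not made up. A row lasts 1/12 s, in which the tool goes at most 41.7 mm and 7.16 degrees, less where a joint would pass 70% of its speed; a pose out of reach is approached as far as the arm can. A call with a gripper value outside its range is refused whole. The fingers move at their own pace and stop on an object; "newtons" is the grip in N (left out, the last holds). Time passes only in rows, so rows that do not move let the fingers close. It gives the time, the measured TCP pose, the force, the opening and the grip force at its end, in the units of the state.
- read_state(): the state, without advancing time (a new reading comes with each control period).
- snapshot(name): name is "side" or "top"; returns a dict with "pixels" (480x640x3 uint8, red, green, blue), "fx", "fy", "cx", "cy" (pixels), "T" (4x4, takes a point from camera to world coordinates). Camera axes: x right, y down, z forward; pixel columns grow to the right and rows downward; lengths in m; the calibration is good to about 2 mm. A picture is of the moment at which its call begins. There is no depth.
- sign_off(): hands the job in; it is judged then, once.
The state is a dict: "clock": time; "joint_pos": joint angles; "qvel": joint speeds; "effort": joint torques, N m; "tcp_pos": TCP position; "eef_rot": TCP orientation; "force": force on the tool from outside, world axes, zero at the start; "torque": the same for the moment, N m; "width": finger opening in m; "gripper_force": force on a finger pad.
Only numpy, scipy, OpenCV 4.12 (cv2) and the standard library are available. Lean on these libraries where they do the work, as an engineer would, in place of code of your own. Each camera call takes 0.05 s, during which the arm holds its last target. There are 200 camera calls.

## Working session

There is one attempt and no reset: what is moved stays moved. The work goes in short steps, Python scripts to look and compute and a tool call to move; the robot and the scene stay as the last step left them, time stands still between calls to the robot, and variables do not carry over. Pictures are saved under pics/ and viewed, at most 10 in all, crops included, and the job is handed in when it is done.

Besides the shell and the picture viewer there is one more tool, called as name(argument=value, ...) on one line, values as JSON. step_arm: Moves the arm, as the interface text tells. Its arguments: {"type":"object","properties":{"commands":{"type":"array"},"newtons":{"type":"number"}},"required":["commands"]}

```bash
mkdir -p pics; ls; python3 - <<'E'
from bench import *
import cv2,json,numpy as np
s=read_state();print({k:np.round(v,3).tolist() for k,v in s.items()})
for n in("top","side"):
    d=snapshot(n);cv2.imwrite(f"pics/{n}0.png",d["pixels"][:,:,::-1]);print(n,d["fx"],d["fy"],d["cx"],d["cy"],np.round(d["T"],4).tolist())
    np.savez(f"{n}0.npz",**d)
E
```

```text
pics
{'clock': 0.0, 'joint_pos': [1.338, 0.69, -0.195, 1.566, 0.157, 0.903, -0.215], 'qvel': [-0.001, -0.0, 0.001, -0.0, -0.002, 0.001, -0.001], 'effort': [0.0, -53.96, -1.266, -15.854, 0.009, 0.01, -0.0], 'tcp_pos': [0.165, -0.602, 0.23], 'eef_rot': [[0.965, 0.264, -0.001], [0.264, -0.965, 0.002], [-0.0, -0.002, -1.0]], 'force': [-0.387, -0.135, -0.405], 'torque': [-0.012, -0.004, 0.014], 'gripper_force': 0.0, 'width': 0.086}
top 506.31567689312436 506.31567689312436 324.5457490948398 240.9800384124933 [[-0.0096, -0.9937, 0.1119, 0.4134], [-0.9999, 0.0105, 0.0073, -0.0035], [-0.0084, -0.1118, -0.9937, 1.2936], [0.0, 0.0, 0.0, 1.0]]
side 538.5714171091155 538.5714171091155 317.0803881945308 245.59607643156411 [[-0.9874, -0.0985, 0.1236, 0.411], [-0.1581, 0.6114, -0.7753, 0.8543], [0.0008, -0.7851, -0.6193, 0.7762], [0.0, 0.0, 0.0, 1.0]]
```

View pics/top0.png

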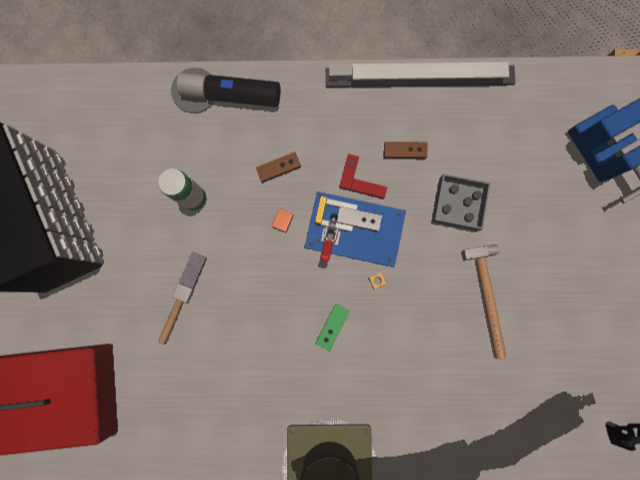

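View pics/side0.png

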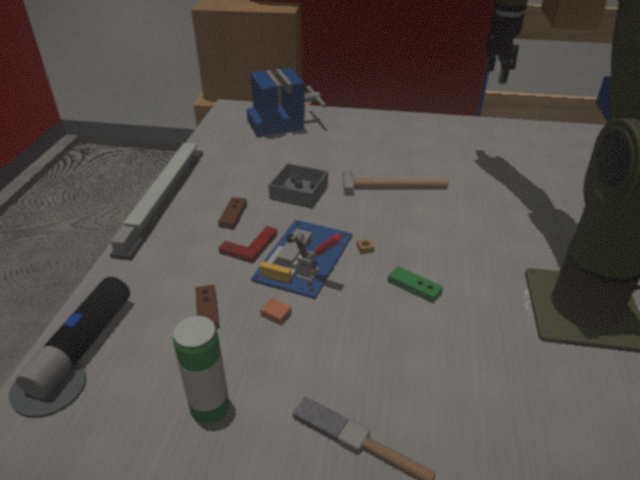

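The top view shows the blue plate at about (305–406, 193–266), with the yellow stop at its left end (320, 210). The bar's free end is near (381, 222) and the red handle is at (326, 250). The jig's +y points left in the image (world +y) and its +x points up (world +x). The side view agrees.

```bash
cat > h.py <<'E'
import numpy as np,cv2
def ray(d,uv,z):
    uv=np.atleast_2d(uv).astype(float);T=d["T"]
    r=np.c_[(uv[:,0]-d["cx"])/d["fx"],(uv[:,1]-d["cy"])/d["fy"],np.ones(len(uv))]@T[:3,:3].T
    return T[:3,3]+r*((z-T[2,3])/r[:,2])[:,None]
def jig(d,box):
    x0,y0,x1,y1=box
    hsv=cv2.cvtColor(d["pixels"],cv2.COLOR_RGB2HSV)
    m=cv2.inRange(hsv,(100,120,60),(125,255,255));k=np.zeros_like(m);k[y0:y1,x0:x1]=m[y0:y1,x0:x1]
    v,u=np.nonzero(k);w=ray(d,np.c_[u,v],0.01)
    (c,s,_)=cv2.minAreaRect((w[:,:2]*1000).astype(np.float32)); b=cv2.boxPoints((c,s,_))
    e=[b[1]-b[0],b[2]-b[1]];e=max(e,key=np.linalg.norm);y=e/np.linalg.norm(e);y=y*np.sign(y[1])
    x=np.array([y[1],-y[0]]);o=np.array(c)-20*x+37.5*y
    return o/1000,x,y,s
def toj(J,w): 
    o,x,y,_=J; q=np.asarray(w)[:,:2]-o
    return np.c_[q@x,q@y]*1000
E
python3 - <<'E'
from h import *
for n,box in(("top",(290,180,420,280)),("side",(240,210,365,305))):
    d=dict(np.load(n+"0.npz"));J=jig(d,box);print(n,[np.round(a,4) for a in J],np.degrees(np.arctan2(J[2][0],J[2][1])))
    if n=="top":
        np.savez("J.npz",o=J[0],x=J[1],y=J[2])
        p=d["pixels"];hsv=cv2.cvtColor(p,cv2.COLOR_RGB2HSV)
        m=cv2.inRange(hsv,(0,0,110),(180,70,255));k=np.zeros_like(m);k[196:236,330:392]=m[196:236,330:392]
        v,u=np.nonzero(k);w=toj(J,ray(d,np.c_[u,v],.03));g=(w[:,1]<-40)&(w[:,1]>-150)
        print("bar",w[g].min(0),w[g].max(0), np.bincount(((w[g,1]+150)//4).astype(int)))
        m=cv2.inRange(hsv,(20,120,100),(35,255,255));k=np.zeros_like(m);k[180:240,300:340]=m[180:240,300:340]
        v,u=np.nonzero(k);w=toj(J,ray(d,np.c_[u,v],.04));print("stop",w.min(0),w.max(0))
        c=p[180:280,295:415];cv2.imwrite("pics/c0.png",cv2.resize(c[:,:,::-1],None,fx=6,fy=6,interpolation=cv2.INTER_CUBIC)[:600])
E
```

```text
top [array([ 0.5776, -0.0311]), array([ 0.9746, -0.224 ], dtype=float32), array([0.224 , 0.9746], dtype=float32), array([231.6324, 146.6898])] 12.942691
bar [  25.16456665 -114.56380306] [118.42937263 -40.15179301] [ 0  0  0  0  0  0  0  0  2 11 19 17 17 32 38 35 35 34 28 33 36 38 34 32
 32 31 37 16]
stop [11.12188255 50.96760622] [77.81559631 64.90049631]
side [array([ 0.5757, -0.0253]), array([ 0.9769, -0.2135], dtype=float32), array([0.2135, 0.9769], dtype=float32), array([226.7135, 142.1482])] 12.326397
```

View pics/c0.png

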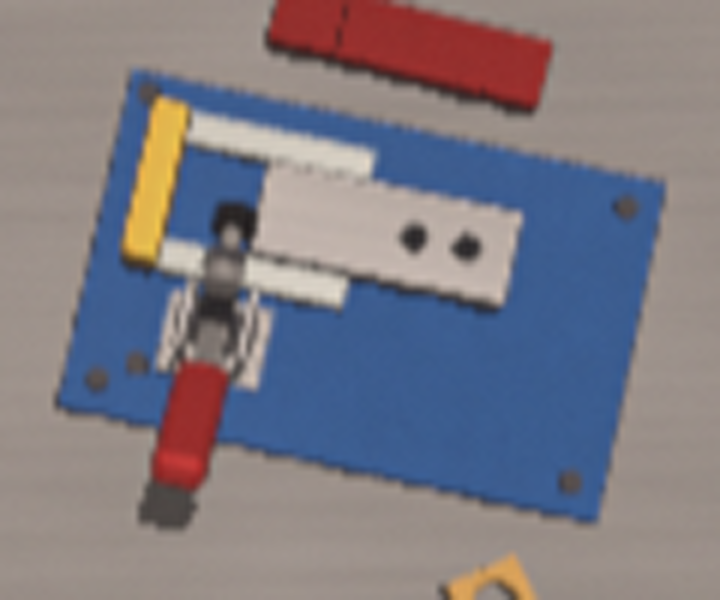

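The crop shows the bar's far end at about crop (512, 258), which is full-image (380, 223). The stop measures jig x 11–78 and y 51–65 against an expected 11–79 and 50–66, so the jig pose is good. The bar end is near jig y ≈ -100. I'll close the gripper, align it with the jig and approach behind the bar.

step_arm(commands=[[0,0,0,0,0,7.1,1],[0,0,0,0,0,7.1,1],[0,0,0,0,0,7.1,1],[0,0,0,0,0,7.0,1],[17,-28,0,0,0,0,1],[17,-28,0,0,0,0,1],[17,-28,0,0,0,0,1],[17,-28,0,0,0,0,1],[17,-28,0,0,0,0,1],[17,-28,0,0,0,0,1],[17,-28,0,0,0,0,1],[17,-28,0,0,0,0,1]])

```text
clock: 1.1
tcp_pos: [0.3485, -0.4138, 0.231]
eef_rot: [[0.974, -0.225, -0.0], [-0.225, -0.974, 0.001], [-0.001, -0.0, -1.0]]
force: [0.4, 0.3, -1.0]
width: -0.0002
gripper_force: 0.0
```

```bash
cat > st.py <<'E'
from bench import *
import numpy as np
J=np.load("J.npz");s=read_state();p=s["tcp_pos"];R=np.array(s["eef_rot"])
q=np.array(p[:2])-J["o"]
print("t",s["clock"],"jig mm",np.round([q@J["x"]*1e3,q@J["y"]*1e3,p[2]*1e3],1),"F jig",np.round([s["force"][:2]@J["x"],s["force"][:2]@J["y"],s["force"][2]],1),"yaw err deg",np.degrees(np.arctan2(R[:2,0]@J["y"],R[:2,0]@J["x"])),"R z",np.round(R[:,2],3),s["width"])
E
python3 st.py; python3 - <<'E'
from h import *
d=dict(np.load("top0.npz"));J=jig(d,(290,180,420,280))
print(toj(J,ray(d,[[295+522/6,180+212/6],[295+502/6,180+305/6],[295+512/6,180+258/6]],.03)))
E
```

```text
t 1.1 jig mm [-137.6 -424.3  231. ] F jig [ 0.3  0.4 -1. ] yaw err deg -0.07263598255904503 R z [-0.     0.001 -1.   ] -0.0001515128033665976
[[ 65.00849108 -96.66805056]
 [ 24.5828462  -96.46218127]
 [ 44.96902436 -96.52197952]]
```

step_arm(commands=[[16.5,-26,0,0,0,0,1],[16.5,-26,0,0,0,0,1],[16.5,-26,0,0,0,0,1],[16.5,-26,0,0,0,0,1],[16.5,-26,0,0,0,0,1],[16.5,-26,0,0,0,0,1],[16.5,-26,0,0,0,0,1],[16.5,-26,0,0,0,0,1],[16.5,-26,0,0,0,0,1],[16.5,-26,0,0,0,0,1],[0,0,35,0,0,0,1],[0,0,35,0,0,0,1]])

```text
clock: 2.1
tcp_pos: [0.5707, -0.1965, 0.1619]
eef_rot: [[0.975, -0.22, 0.006], [-0.22, -0.975, -0.0], [0.006, -0.001, -1.0]]
force: [-0.7, -1.3, -0.0]
width: -0.0001
gripper_force: 0.0
```

step_arm(commands=[[0,0,35,0,0,0,1],[0,0,30,0,0,0,1],[0,0,15,0,0,0,1],[0,0,10,0,0,0,1],[0,0,0,0,0,0,1],[0,0,0,0,0,0,1]])

```text
clock: 2.6
tcp_pos: [0.5673, -0.1992, 0.0715]
eef_rot: [[0.974, -0.225, 0.0], [-0.225, -0.974, -0.0], [0.0, 0.0, -1.0]]
force: [0.4, -0.1, -0.2]
width: 0.0001
gripper_force: 0.0
```

```bash
python3 st.py
```

```text
t 2.6 jig mm [  27.5 -166.1   71.5] F jig [ 0.4 -0.  -0.2] yaw err deg -0.07380546282025381 R z [ 0. -0. -1.] 8.815424812453567e-05
```

step_arm(commands=[[9,-17,0,0,0,0,1],[8.5,-17,10,0,0,0,1],[0,0,21,0,0,0,1],[0,0,15,0,0,0,1],[0,0,5,0,0,0,1],[0,0,0,0,0,0,1],[0,0,0,0,0,0,1]])

```text
clock: 3.18
tcp_pos: [0.5925, -0.1706, 0.0216]
eef_rot: [[0.974, -0.226, 0.002], [-0.226, -0.974, -0.001], [0.002, 0.0, -1.0]]
force: [-0.3, -0.3, 0.3]
width: -0.0001
gripper_force: 0.0
```

```bash
python3 st.py
```

```text
t 3.1833 jig mm [  45.7 -132.6   21.6] F jig [-0.2 -0.4  0.3] yaw err deg -0.1054346755184042 R z [ 0.002 -0.001 -1.   ] -6.195674618445716e-05
```

step_arm(commands=[[0,-4,0,0,0,0,1],[0,-4,0,0,0,0,1],[0,-4,0,0,0,0,1],[0,-4,0,0,0,0,1],[0,-4,0,0,0,0,1],[0,-4,0,0,0,0,1],[0,-4,0,0,0,0,1],[0,-4,0,0,0,0,1],[0,-4,0,0,0,0,1],[0,-4,0,0,0,0,1],[0,-3,0,0,0,0,1],[0,-2,0,0,0,0,1]])

```text
clock: 4.18
tcp_pos: [0.6015, -0.1282, 0.0204]
eef_rot: [[0.974, -0.227, -0.001], [-0.227, -0.974, -0.003], [0.0, 0.003, -1.0]]
force: [-0.9, -5.7, 1.5]
width: -0.0001
gripper_force: 2.8
```

```bash
python3 st.py
```

```text
t 4.1833 jig mm [ 45.  -89.2  20.4] F jig [ 0.4 -5.8  1.5] yaw err deg -0.15193472295034438 R z [-0.001 -0.003 -1.   ] -0.00011881602928090096
```

step_arm(commands=[[0,-3,0,0,0,0,1],[0,-3,0,0,0,0,1],[0,-2,0,0,0,0,1]])

```text
clock: 4.43
tcp_pos: [0.6033, -0.1204, 0.0204]
eef_rot: [[0.974, -0.227, -0.001], [-0.227, -0.974, -0.003], [0.0, 0.003, -1.0]]
force: [-1.3, -5.2, 2.3]
width: -0.0003
gripper_force: 2.8
```

```bash
python3 st.py
```

```text
t 4.4333 jig mm [ 45.  -81.3  20.4] F jig [-0.1 -5.4  2.3] yaw err deg -0.15622166970532184 R z [-0.001 -0.003 -1.   ] -0.0002848943486052524
```

step_arm(commands=[[0,-1.5,0,0,0,0,1],[0,-1.5,0,0,0,0,1],[0,-1.5,0,0,0,0,1]])

```text
clock: 4.68
tcp_pos: [0.6042, -0.1164, 0.0204]
eef_rot: [[0.974, -0.227, -0.001], [-0.227, -0.974, -0.003], [0.0, 0.003, -1.0]]
force: [-1.0, -5.3, 1.4]
width: 0.0
gripper_force: 2.8
```

step_arm(commands=[[0,-1.5,0,0,0,0,1],[0,-1.5,0,0,0,0,1]])

```text
clock: 4.85
tcp_pos: [0.6048, -0.1135, 0.0204]
eef_rot: [[0.974, -0.227, -0.001], [-0.227, -0.974, -0.003], [0.0, 0.003, -1.0]]
force: [-0.9, -5.5, 1.1]
width: 0.0
gripper_force: 2.8
```

step_arm(commands=[[0,-1,0,0,0,0,1],[0,-1,0,0,0,0,1]])

```text
clock: 5.02
tcp_pos: [0.6051, -0.112, 0.0204]
eef_rot: [[0.974, -0.227, -0.001], [-0.227, -0.974, -0.004], [-0.0, 0.004, -1.0]]
force: [-1.8, -8.2, 0.9]
width: -0.0
gripper_force: 3.8
```

```bash
python3 st.py
```

```text
t 5.0167 jig mm [ 44.9 -72.7  20.4] F jig [ 0.1 -8.4  0.9] yaw err deg -0.18202798054181543 R z [-0.001 -0.004 -1.   ] -3.7220461698688144e-05
```

step_arm(commands=[[0,-1,0,0,0,0,1],[0,-1,0,0,0,0,1],[0,0,0,0,0,0,1]])

```text
clock: 5.27
tcp_pos: [0.6052, -0.112, 0.0205]
eef_rot: [[0.974, -0.228, -0.001], [-0.228, -0.974, -0.006], [-0.0, 0.006, -1.0]]
force: [-2.4, -9.2, 1.5]
width: -0.0004
gripper_force: 4.4
```

```bash
python3 st.py; python3 - <<'E'
from bench import *
from h import *
for n,(a,b,c,e) in(("top",(180,280,295,415)),("side",(200,300,240,370))):
    d=snapshot(n);np.savez(n+"1.npz",**d);cv2.imwrite(f"pics/{n}1.png",cv2.resize(d["pixels"][a:b,c:e,::-1],None,fx=6,fy=6,interpolation=cv2.INTER_CUBIC))
E
```

```text
t 5.2667 jig mm [ 44.9 -72.6  20.5] F jig [-0.3 -9.5  1.5] yaw err deg -0.25575506371743956 R z [-0.001 -0.006 -1.   ] -0.00042502918094967343
```

View pics/side1.png

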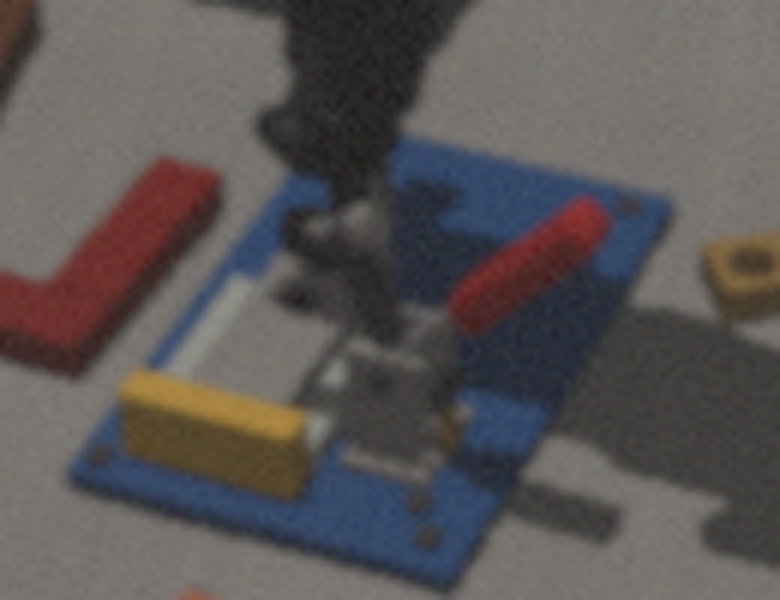

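The side crop shows the bar's top running under the yellow stop's upper edge at crop (230, 410), with no visible gap. The handle is still open. I'll give one firmer nudge, back off, lift, and check from the top.

step_arm(commands=[[0,-1.5,0,0,0,0,1],[0,-1.5,0,0,0,0,1],[0,0,0,0,0,0,1]])

```text
clock: 5.62
tcp_pos: [0.6052, -0.1118, 0.0205]
eef_rot: [[0.973, -0.23, -0.002], [-0.23, -0.973, -0.009], [-0.0, 0.009, -1.0]]
force: [-2.8, -12.9, 1.5]
width: -0.0
gripper_force: 6.3
```

step_arm(commands=[[0,8,0,0,0,0,1],[0,12,0,0,0,0,1],[0,12,0,0,0,0,1],[0,5,-30,0,0,0,1],[-20,0,-35,0,0,0,1],[-25,0,-30,0,0,0,1],[-35,0,-15,0,0,0,1],[-40,0,0,0,0,0,1],[0,0,0,0,0,0,1],[0,0,0,0,0,0,1]])

```text
clock: 6.45
tcp_pos: [0.4779, -0.1125, 0.1305]
eef_rot: [[0.974, -0.225, -0.004], [-0.225, -0.974, 0.001], [-0.005, -0.0, -1.0]]
force: [1.2, -0.5, 0.2]
width: -0.0003
gripper_force: 0.0
```

```bash
python3 st.py; python3 - <<'E'
from bench import *
from h import *
d=snapshot("top");np.savez("top2.npz",**d);cv2.imwrite("pics/top2.png",cv2.resize(d["pixels"][180:280,295:415,::-1],None,fx=6,fy=6,interpolation=cv2.INTER_CUBIC))
E
```

```text
t 6.45 jig mm [ -79.  -101.7  130.5] F jig [ 1.3 -0.2  0.2] yaw err deg -0.05878298793450027 R z [-0.004  0.001 -1.   ] -0.00026715164826133717
```

View pics/top2.png

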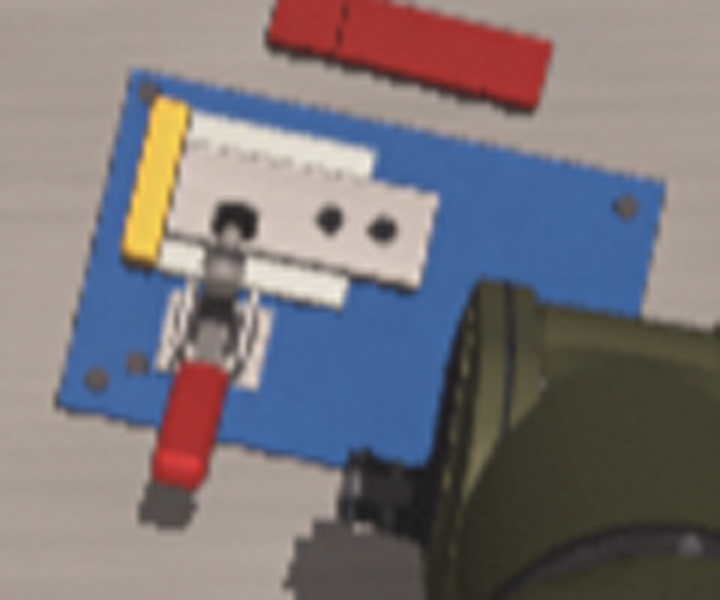

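The bar now touches the yellow stop at crop (180, 180). Its free end has moved 14 px, to crop (428, 242), which puts bar_end at jig y ≈ -60. Next I'll go above the handle.

step_arm(commands=[[0,0,-30,0,0,0,1],[0,0,-15,0,0,0,1],[8,-30,0,0,0,0,1],[8,-30,0,0,0,0,1],[8,-30,0,0,0,0,1],[7,-32,0,0,0,0,1],[0,0,0,0,0,0,1],[0,0,0,0,0,0,1],[0,0,0,0,0,0,1]])

```text
clock: 7.25
tcp_pos: [0.5403, -0.0017, 0.175]
eef_rot: [[0.974, -0.225, 0.001], [-0.225, -0.974, -0.0], [0.001, 0.0, -1.0]]
force: [-0.2, -0.3, 0.6]
width: 0.0002
gripper_force: 0.0
```

```bash
python3 st.py
```

```text
t 7.25 jig mm [-43.   20.3 175. ] F jig [-0.2 -0.3  0.6] yaw err deg -0.05949621579142115 R z [ 0.001 -0.    -1.   ] 0.00018162984844889813
```

step_arm(commands=[[-6,0,15,0,0,0,1],[0,0,20,0,0,0,1],[0,0,15,0,0,0,1],[0,0,5,0,0,0,1],[0,0,3,0,0,0,1],[-3,0,3,0,0,0,1],[-3,0,3,0,0,0,1]])

```text
clock: 7.83
tcp_pos: [0.5286, 0.0004, 0.1119]
eef_rot: [[0.974, -0.226, 0.003], [-0.226, -0.974, -0.001], [0.003, 0.0, -1.0]]
force: [0.4, -1.7, 3.1]
width: 0.0001
gripper_force: 1.3
```

```bash
python3 st.py
```

```text
t 7.8333 jig mm [-54.8  19.8 111.9] F jig [ 0.7 -1.5  3.1] yaw err deg -0.14529954628901764 R z [ 0.003 -0.001 -1.   ] 9.97326317019049e-05
```

step_arm(commands=[[-3,0,3,0,0,0,1],[-3,0,3,0,0,0,1],[-3,0,3.5,0,0,0,1],[-3,0,3.5,0,0,0,1],[-2.5,0,3.5,0,0,0,1],[-2.5,0,3.5,0,0,0,1],[-2,0,3.5,0,0,0,1]])

```text
clock: 8.42
tcp_pos: [0.5097, 0.0049, 0.0887]
eef_rot: [[0.974, -0.226, 0.002], [-0.226, -0.974, -0.001], [0.003, 0.0, -1.0]]
force: [1.2, -2.6, 5.5]
width: -0.0001
gripper_force: 2.8
```

```bash
python3 st.py
```

```text
t 8.4167 jig mm [-74.3  19.9  88.7] F jig [ 1.8 -2.2  5.5] yaw err deg -0.11722834164752141 R z [ 0.002 -0.001 -1.   ] -8.235054914469015e-05
```

step_arm(commands=[[-2,0,4,0,0,0,1],[-1.5,0,4,0,0,0,1],[-1.5,0,4,0,0,0,1],[-1,0,4,0,0,0,1],[-1,0,4,0,0,0,1],[-1,0,4,0,0,0,1],[0,0,0,0,0,0,1],[0,0,0,0,0,0,1]])

```text
clock: 9.08
tcp_pos: [0.5011, 0.0077, 0.0634]
eef_rot: [[0.974, -0.225, -0.001], [-0.225, -0.974, 0.0], [-0.001, 0.0, -1.0]]
force: [0.7, -0.8, -0.5]
width: -0.0002
gripper_force: 0.0
```

```bash
python3 st.py
```

```text
t 9.0833 jig mm [-83.3  20.7  63.4] F jig [ 0.9 -0.6 -0.5] yaw err deg -0.05312473016680863 R z [-0.001  0.    -1.   ] -0.0002476456884415027
```

The force has dropped to zero, so the handle has snapped. I'll lift off and check.

step_arm(commands=[[0,0,-15,0,0,0,1],[0,0,-35,0,0,0,1],[0,0,-35,0,0,0,1],[-20,10,-30,0,0,0,1],[-30,25,0,0,0,0,1],[-30,25,0,0,0,0,1],[-30,25,0,0,0,0,1],[0,0,0,0,0,0,1],[0,0,0,0,0,0,1],[0,0,0,0,0,0,1]])

```text
clock: 9.92
tcp_pos: [0.3764, -0.0505, 0.1791]
eef_rot: [[0.974, -0.225, 0.002], [-0.225, -0.974, 0.0], [0.002, -0.001, -1.0]]
force: [1.1, 0.3, 0.8]
width: 0.0
gripper_force: 0.0
```

```bash
python3 st.py; python3 - <<'E'
from bench import *
from h import *
t=snapshot("top")["pixels"][180:280,295:415];s=snapshot("side")["pixels"][205:305,245:365]
im=cv2.resize(np.vstack([t,s])[:,:,::-1],None,fx=3,fy=3,interpolation=cv2.INTER_CUBIC);cv2.imwrite("pics/end.png",im)
E
```

```text
t 9.9167 jig mm [-191.8  -63.9  179.1] F jig [1.  0.6 0.8] yaw err deg -0.0833894684624313 R z [ 0.002  0.    -1.   ] 1.816441690674419e-05
```

View pics/end.png

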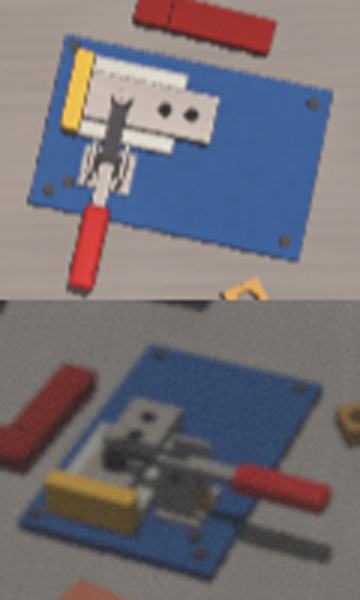

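The handle lies flat, with its end at (80, 285) in the top view. The dark arm is level with its foot on the bar at (120, 105), the bar is against the stop, and the arm is clear of everything.

```bash
python3 -c "
from bench import *
print(sign_off())"
```

```text
the job is handed in; nothing more can be done
None
```

The bar is home against the stop, the clamp handle is snapped flat into lock with its foot on the bar, the robot is clear of everything, and the job was handed in at about 10 s; the foot's pressing force and the bystanders' positions were not measured.

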